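# Reverse a row of sample vials into the heating block

## Robot

A 7-joint arm with a two-finger parallel gripper is mounted at the origin on the work surface. World frame = base frame: x ahead of the robot, y to its left, z up, the work surface at z = 0. Lengths are in m, angles in rad, forces in N, time in s.
With the tool pointing down it reaches from about 0.425 to 0.925 m from the base axis. Payload 6.8 kg.
Tool frame: the origin (TCP) lies midway between the tips of the shut fingers; the grasp point (between the pads) lies 19 mm behind it; z points along the fingers, y is the direction in which the jaws open and shut (so a half turn about z gives the same grasp; the last joint's range is limited). The gripper opens to 85 mm and grips with 20 to 120 N. Pads are 22 mm wide; open, the fingers measure 114 mm over their backs; the gripper's body (76 mm by 85 mm) begins 54 mm behind the grasp point. The pads swing forward as they close: fully open they stand 13 mm farther back than shut.
Start: joints at [1.215, 0.477, 0.022, 1.555, -0.011, 1.109, -0.083], TCP at [0.166, -0.654, 0.231] pointing down, gripper open.
Joint ranges: [-2.96, 2.96], [-0.34, 2.1], [-1.41, 1.46], [0.24, 2.44], [-1.37, 4.51], [0.17, 1.92], [-2.96, 2.96]. Speed limits (rad/s): [2.39, 2.39, 3.14, 3.14, 3.14, 3.14, 3.14].

## Interface

Orientations are given as a rotation vector (axis times angle).
In Python, from bench import r gives the robot as it stands. The module is installed in compiled form; this text tells all that it offers.
- The arm moves only by the tool play_rows, never from a script. Its argument "plan" is a list of rows, each a list of 7 numbers: the shift along the world's x, y, z in mm, then the turn, a rotation vector about the world's x, y, z in rad, then the finger opening in mm, from 0 to 85.4. A call has 1 to 12 rows; each row is the pose to reach, as a shift and turn from the pose commanded when the call began; what a row does not reach only later rows make up. A row lasts 1/10 s, in which the tool goes at most 50 mm and 8.59 degrees, less where a joint would pass 70% of its speed; a pose out of reach is approached as far as the arm can. A call with a gripper value outside its range is refused whole. The fingers move at their own pace and stop on an object; "grip_force" is the grip in N (left out, the last holds). Time passes only in rows, so rows that repeat a pose let the fingers close. It gives the time, the measured TCP pose, the force and the opening at its end, in the units of the state.
- r.get_obs(): the state, without advancing time (a new reading comes with each control period).
- r.grab_frame(name): name is "side" or "top"; returns a dict with "color" (400x640x3 uint8, blue, green, red), "z_map" (400x640 float32, m along the optical axis (not along the pixel's ray), 0 where there is no reading), "camera_matrix" (3x3 intrinsics, pixels), "R" (3x3) and "t" (3): a world point X has camera coordinates R X + t. Camera axes: x right, y down, z forward; pixel columns grow to the right and rows downward; lengths in m; the calibration is good to about 2 mm. A picture is of the moment at which its call begins.
- r.hand_in(): hands the job in, once; it reports no verdict.
The state is a dict: "clock": time; "joints": joint angles; "qvel": joint speeds; "tau": joint torques, N m; "tcp_pos": TCP position; "orientation": TCP orientation; "contact_force": force on the tool from outside, world axes, zero at the start; "moment": the same for the moment, N m; "grip_width": finger opening in m.
Only numpy, scipy, OpenCV 4.12 (cv2) and the standard library are available. Lean on these libraries where they do the work, as an engineer would, in place of code of your own. Each camera call takes 0.05 s, during which the arm holds its last target.

## Task

Move the four capped vials from the white storage rack into the pockets of the aluminium block on the hotplate, one per pocket, in reverse order: as seen from the robot, the leftmost vial of the rack goes into the rightmost pocket, the second from the left into the second from the right, and so on. Do not let a vial tip over on the way, and leave all four standing upright on the floors of their pockets, released.

Things in the scene. Friction and masses are not known exactly. Their poses are not given: they have to be found in the camera images.
- rack: White plastic rack, fixed, 110 x 260 x 50 mm (x, y, z), left or right of the hotplate, turned up to 0.25 rad. Origin: centre of its underside; y runs along the row, +y to the robot's left. Four square cells 45 mm wide, 20 mm deep (floor 30 mm above the table) at x = -15, y = +90, +30, -30, -90 mm; a vial stands in each at the start.
- heater: Slim white hotplate, fixed, 180 x 280 mm, grey control strip towards the robot, bare aluminium block (80 x 260 mm, top 73 mm above the table) on it. Origin: under the block's centre, at table height; y runs along the row, +y to the robot's left; yaw up to 0.25 rad. Four round pockets 46 mm wide, 15 mm deep (floor 58 mm above the table) at x = 0, y = +90, +30, -30, -90 mm, empty at the start.
- vial_red: Closed brown glass vial with a red screw cap, loose, upright, 28 mm across (cap 29 mm), 72 mm tall, cap from 54 to 72 mm; about 40 g. Origin: centre of its underside; z is its axis. At the start it stands in one of the rack's cells.
- vial_yellow: Closed brown glass vial with a yellow screw cap, loose, upright, 28 mm across (cap 29 mm), 72 mm tall, cap from 54 to 72 mm; about 40 g. Origin: centre of its underside; z is its axis. At the start it stands in one of the rack's cells.
- vial_blue: Closed brown glass vial with a blue screw cap, loose, upright, 28 mm across (cap 29 mm), 72 mm tall, cap from 54 to 72 mm; about 40 g. Origin: centre of its underside; z is its axis. At the start it stands in one of the rack's cells.
- vial_green: Closed brown glass vial with a green screw cap, loose, upright, 28 mm across (cap 29 mm), 72 mm tall, cap from 54 to 72 mm; about 40 g. Origin: centre of its underside; z is its axis. At the start it stands in one of the rack's cells.
- tag_red: Flat red tag, 18 x 36 x 3 mm, fixed on the rack's top 42 mm (along the rack's +x, away from the robot) from the centre of the cell where the red-capped vial stands at the start; it stays there as a record of the starting order. Origin: centre of its underside.
- tag_yellow: Flat yellow tag, 18 x 36 x 3 mm, fixed on the rack's top 42 mm (along the rack's +x, away from the robot) from the centre of the cell where the yellow-capped vial stands at the start; it stays there as a record of the starting order. Origin: centre of its underside.
- tag_blue: Flat blue tag, 18 x 36 x 3 mm, fixed on the rack's top 42 mm (along the rack's +x, away from the robot) from the centre of the cell where the blue-capped vial stands at the start; it stays there as a record of the starting order. Origin: centre of its underside.
- tag_green: Flat green tag, 18 x 36 x 3 mm, fixed on the rack's top 42 mm (along the rack's +x, away from the robot) from the centre of the cell where the green-capped vial stands at the start; it stays there as a record of the starting order. Origin: centre of its underside.

How it is judged:
At the end, for the whole second after the job is handed in: Each vial stands in the block's pocket that mirrors its starting cell (rack y of its tag = minus block y): within 13 mm of the pocket centre in the hotplate's x and y, its underside within 5 mm of the pocket floor, tilted less than 0.12 rad, slower than 20 mm/s (x of vial_red in the frame of heater between -0.013 and 0.013 m and z of vial_red in the frame of heater between 0.053 and 0.063 m and angle between each of vial_red, vial_yellow, vial_blue, vial_green's own z axis and vertical below 0.12 rad and linear speed of each of vial_red, vial_yellow, vial_blue, vial_green below 0.02 m/s and ((y of tag_red in the frame of rack between 0.075 and 0.105 m and y of vial_red in the frame of heater between -0.103 and -0.077 m) or (y of tag_red in the frame of rack between 0.015 and 0.045 m and y of vial_red in the frame of heater between -0.043 and -0.017 m) or (y of tag_red in the frame of rack between -0.045 and -0.015 m and y of vial_red in the frame of heater between 0.017 and 0.043 m) or (y of tag_red in the frame of rack between -0.105 and -0.075 m and y of vial_red in the frame of heater between 0.077 and 0.103 m)) and x of vial_yellow in the frame of heater between -0.013 and 0.013 m and z of vial_yellow in the frame of heater between 0.053 and 0.063 m and ((y of tag_yellow in the frame of rack between 0.075 and 0.105 m and y of vial_yellow in the frame of heater between -0.103 and -0.077 m) or (y of tag_yellow in the frame of rack between 0.015 and 0.045 m and y of vial_yellow in the frame of heater between -0.043 and -0.017 m) or (y of tag_yellow in the frame of rack between -0.045 and -0.015 m and y of vial_yellow in the frame of heater between 0.017 and 0.043 m) or (y of tag_yellow in the frame of rack between -0.105 and -0.075 m and y of vial_yellow in the frame of heater between 0.077 and 0.103 m)) and x of vial_blue in the frame of heater between -0.013 and 0.013 m and z of vial_blue in the frame of heater between 0.053 and 0.063 m and ((y of tag_blue in the frame of rack between 0.075 and 0.105 m and y of vial_blue in the frame of heater between -0.103 and -0.077 m) or (y of tag_blue in the frame of rack between 0.015 and 0.045 m and y of vial_blue in the frame of heater between -0.043 and -0.017 m) or (y of tag_blue in the frame of rack between -0.045 and -0.015 m and y of vial_blue in the frame of heater between 0.017 and 0.043 m) or (y of tag_blue in the frame of rack between -0.105 and -0.075 m and y of vial_blue in the frame of heater between 0.077 and 0.103 m)) and x of vial_green in the frame of heater between -0.013 and 0.013 m and z of vial_green in the frame of heater between 0.053 and 0.063 m and ((y of tag_green in the frame of rack between 0.075 and 0.105 m and y of vial_green in the frame of heater between -0.103 and -0.077 m) or (y of tag_green in the frame of rack between 0.015 and 0.045 m and y of vial_green in the frame of heater between -0.043 and -0.017 m) or (y of tag_green in the frame of rack between -0.045 and -0.015 m and y of vial_green in the frame of heater between 0.017 and 0.043 m) or (y of tag_green in the frame of rack between -0.105 and -0.075 m and y of vial_green in the frame of heater between 0.077 and 0.103 m))); the robot touches nothing.
It fails at once if a vial is tipped over (tilted by more than 0.7 rad) (angle between any of vial_red, vial_yellow, vial_blue, vial_green's own z axis and vertical above 0.7 rad).
It also fails if it takes over 102 s, if anything falls off the work surface, if the arm or the gripper's body presses on something with over 40 N, if the wrist force passes 120 N, or if a joint passes its speed limit or range.

## Working session

There is one attempt and no reset: what is moved stays moved. The work goes in short steps, Python scripts to look and compute and a tool call to move; the robot and the scene stay as the last step left them, time stands still between calls to the robot, and variables do not carry over. Pictures are saved under pics/ and viewed, and the job is handed in when it is done.

Besides the shell and the picture viewer there is one more tool, called after "Emit:" by a JSON object that holds its "op" and its "data", one argument or row to a line. play_rows: Moves the arm, as the interface text tells. Its arguments: {"type":"object","properties":{"plan":{"type":"array"},"grip_force":{"type":"number"}},"required":["plan"]}

```bash
mkdir -p pics; python3 - <<'E'
from bench import r
import cv2
o=r.get_obs()
for k,v in o.items(): print(k,v)
for n in("top","side"):
    f=r.grab_frame(n); cv2.imwrite(f"pics/{n}0.png",f["color"]); print(n,f["camera_matrix"],f["R"],f["t"])
E
```

```text
clock 0.0
joints [ 1.21487026  0.47778402  0.02234439  1.55643953 -0.01152479  1.1092822
 -0.08311158]
qvel [-0.00031034 -0.00020542  0.00011385 -0.00091055  0.00030179 -0.00156551
  0.00081442]
tau [ 4.36832543e-04 -5.96453118e+01  1.60778023e+00 -2.81192797e+01
  1.24076981e-02  9.36728407e-03 -1.29799949e-05]
tcp_pos [ 0.16542395 -0.65381712  0.23034161]
orientation [-3.11576504e+00 -3.88064150e-01  5.20191932e-04]
contact_force [0.48425178 0.36824135 0.31550591]
moment [ 0.01400262 -0.01169114 -0.02993113]
grip_width 0.08546088639652376
top [[382.96659493   0.         327.57702132]
 [  0.         382.96659493 201.50396217]
 [  0.           0.           1.        ]] [[-0.04501284 -0.99898385  0.00225916]
 [-0.97355015  0.04335954 -0.22432133]
 [ 0.22399543 -0.01229675 -0.97451262]] [0.00473798 0.53992738 0.71569186]
side [[365.93782864   0.         325.14849619]
 [  0.         365.93782864 197.49559811]
 [  0.           0.           1.        ]] [[ 7.56298671e-01 -6.54226291e-01 -5.29379559e-04]
 [-4.43308072e-01 -5.11877575e-01 -7.35839181e-01]
 [ 4.81134361e-01  5.56748873e-01 -6.77156126e-01]] [-0.41942935  0.29043066  0.51828941]
```

View pics/top0.png

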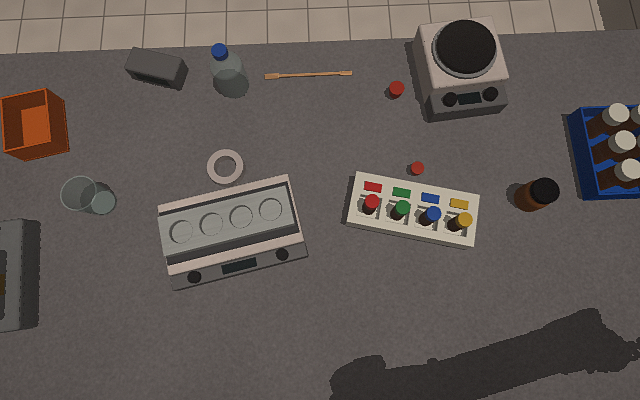

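View pics/side0.png

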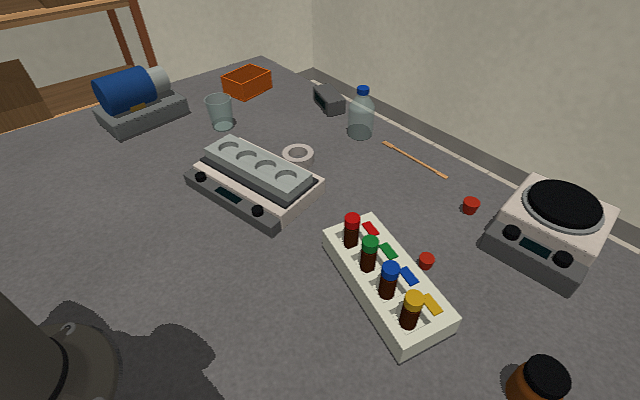

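The pictures agree. In the top view the vials run, left to right, red (371,204), green (402,210), blue (432,215), yellow (462,221). The block's pockets are at about (181,231) to (270,209). Next I measure them.

```bash
cat > h.py <<'E'
import numpy as np, cv2
from bench import r
def cast(f,uv,z):
    uv=np.atleast_2d(np.array(uv,float)); K=f["camera_matrix"];R=f["R"];t=f["t"]
    C=-R.T@t; d=np.c_[(uv-K[[0,1],[2,2]])/K[[0,1],[0,1]],np.ones(len(uv))]@R
    return C+d*((z-C[2])/d[:,2])[:,None]
def proj(f,X):
    p=np.atleast_2d(X)@f["R"].T+f["t"]; K=f["camera_matrix"]; return p[:,:2]/p[:,2:]*K[[0,1],[0,1]]+K[[0,1],[2,2]]
def world(f):
    K=f["camera_matrix"];z=f["z_map"];v,u=np.mgrid[:400,:640]
    P=np.stack([(u-K[0,2])/K[0,0]*z,(v-K[1,2])/K[1,1]*z,z],-1)
    W=(P-f["t"])@f["R"]; W[z==0]=np.nan; return W
def cmask(f,c):
    hsv=cv2.cvtColor(f["color"],cv2.COLOR_BGR2HSV);H,S,V=cv2.split(hsv)
    hue={"red":(H<8)|(H>172),"yellow":(H>17)&(H<33),"blue":(H>105)&(H<125),"green":(H>50)&(H<85)}[c]
    return hue&(S>120)&(V>60)
E
python3 - <<'E'
from h import *
for n in("top","side"):
    f=r.grab_frame(n);W=world(f);print(n)
    for c in("red","green","blue","yellow"):
        m=cmask(f,c)&(W[...,2]>.03)&(W[...,2]<.13)&(W[...,0]<.75)
        N,L,st,ce=cv2.connectedComponentsWithStats(m.astype(np.uint8))
        for i in range(1,N):
            if st[i,4]<25: continue
            w=W[L==i]; zt=np.percentile(w[:,2],90)
            top=(L==i)&(abs(W[...,2]-zt)<.004); v,u=np.nonzero(top)
            print(c,st[i,4],ce[i].round(1),"ztop",zt.round(4),"n",len(u),"mean",np.nanmean(W[top],0).round(4),"cast",cast(f,[u.mean(),v.mean()],.102 if zt>.08 else .053)[0].round(4))
    # heater block top
    m=(abs(W[...,2]-.073)<.006)&(W[...,1]>-.15)&(W[...,1]<.6)&(W[...,0]>.3)&(W[...,0]<.85)
    m=cv2.morphologyEx(m.astype(np.uint8),cv2.MORPH_OPEN,np.ones((2,2)))
    N,L,st,ce=cv2.connectedComponentsWithStats(m); i=1+st[1:,4].argmax(); print("block",st[i])
    mm=(L==i).astype(np.uint8)
    cs,h=cv2.findContours(mm,cv2.RETR_CCOMP,cv2.CHAIN_APPROX_NONE)
    for c,hh in zip(cs,h[0]):
        if len(c)<15: continue
        P=cast(f,c[:,0,:],.073)
        if hh[3]<0:
            rr=cv2.minAreaRect(P[:,:2].astype(np.float32)*1000);print("outer",rr)
        else:
            (x,y),rad=cv2.minEnclosingCircle(P[:,:2].astype(np.float32)*1000);print("hole",len(c),x,y,rad)
    print("z med",np.nanmedian(W[...,2][mm>0]))
    cv2.imwrite(f"pics/m_{n}.png",mm*255)
E
```

```text
top
red 152 [372.5 186.6] ztop 0.0544 n 146 mean [ 0.5691 -0.114   0.0529] cast [ 0.5691 -0.114   0.053 ]
red 184 [371.5 201.4] ztop 0.1029 n 161 mean [ 0.5282 -0.1035  0.1016] cast [ 0.5281 -0.1035  0.102 ]
green 134 [401.1 192.1] ztop 0.0544 n 129 mean [ 0.5546 -0.1723  0.0529] cast [ 0.5546 -0.1723  0.053 ]
green 158 [402.5 206.7] ztop 0.1031 n 157 mean [ 0.5137 -0.1619  0.1018] cast [ 0.5137 -0.1618  0.102 ]
blue 379 [598.3 150.5] ztop 0.0514 n 325 mean [ 0.6173 -0.5987  0.0499] cast [ 0.6148 -0.5965  0.053 ]
blue 152 [430.  197.8] ztop 0.0544 n 147 mean [ 0.5399 -0.2304  0.0528] cast [ 0.5399 -0.2303  0.053 ]
blue 165 [433.5 212.9] ztop 0.1032 n 163 mean [ 0.4991 -0.2199  0.1018] cast [ 0.499  -0.2199  0.102 ]
yellow 158 [458.9 203.5] ztop 0.0546 n 154 mean [ 0.5255 -0.2883  0.0529] cast [ 0.5255 -0.2882  0.053 ]
yellow 209 [463.6 219.6] ztop 0.1031 n 170 mean [ 0.4845 -0.2778  0.1017] cast [ 0.4845 -0.2777  0.102 ]
block [ 159  187  136   70 3723]
outer ((506.5373229980469, 182.00186157226562), (81.18224334716797, 259.8233642578125), 11.848389625549316)
hole 68 488.025573730468
[... 678 characters left out ...]
3] ztop 0.1028 n 227 mean [ 0.4973 -0.2215  0.102 ] cast [ 0.4972 -0.2215  0.102 ]
yellow 75 [137.4 107.1] ztop 0.0687 n 28 mean [0.402  0.6171 0.0675] cast [0.4079 0.6472 0.053 ]
yellow 606 [420.4 301.9] ztop 0.1028 n 282 mean [ 0.4827 -0.2793  0.1021] cast [ 0.4828 -0.2793  0.102 ]
block [ 205  135  109   61 2144]
outer ((506.3675842285156, 176.61734008789062), (85.6104965209961, 264.2500305175781), 11.928266525268555)
hole 49 524.6112670898438 88.22148132324219 23.32777214050293
hole 49 512.8760375976562 147.40008544921875 23.52671241760254
hole 47 500.3014221191406 204.34629821777344 23.68901252746582
hole 45 487.36968994140625 261.3832092285156 24.1838436126709
z med 0.07293402609354671
```

```bash
python3 - <<'E'
from h import *
for n in("top","side"):
    f=r.grab_frame(n);W=world(f);Z=W[...,2]
    for tol in (.0015,.0025,.004):
        m=((Z>.0727-tol)&(Z<.078)&(W[...,1]>-.0)&(W[...,1]<.6)&(W[...,0]>.3)&(W[...,0]<.85)).astype(np.uint8)
        cs,h=cv2.findContours(m,cv2.RETR_CCOMP,cv2.CHAIN_APPROX_NONE)
        H=[]
        for c,hh in zip(cs,h[0]):
            P=cast(f,c[:,0,:],.073)[:,:2].astype(np.float32)*1000
            if hh[3]<0 and len(c)>100:
                rr=cv2.minAreaRect(P);print(n,tol,"outer",np.round(rr[0],1),np.round(rr[1],1),rr[2])
            elif hh[3]>=0 and len(c)>25: H.append((P.max(0)+P.min(0))/2); 
        print(np.round(H,1).tolist(), np.mean(H,0))
    g=f["color"]; 
    s=(155,180,310,295) if n=="top" else (180,125,330,240)
    cv2.imwrite(f"pics/crop_{n}.png",cv2.resize(g[s[1]:s[3],s[0]:s[2]],None,fx=5,fy=5,interpolation=cv2.INTER_CUBIC))
    # Canny edges circle fit
    e=cv2.Canny(cv2.cvtColor(g,cv2.COLOR_BGR2GRAY),40,100); v,u=np.nonzero(e)
    P=cast(f,np.c_[u,v],.073)[:,:2]*1000
    for k in range(4):
        c0=np.array([506.5,180])+(90-60*k)*np.array([-.208,.978])
        for it in range(6):
            d=np.linalg.norm(P-c0,axis=1); s=P[(d>19)&(d<26)]
            A=np.c_[2*s,np.ones(len(s))]; q=np.linalg.lstsq(A,(s**2).sum(1),rcond=None)[0]; c0=q[:2]
        print(n,"canny",k,c0.round(1),"r",np.sqrt(q[2]+c0@c0).round(1),len(s))
E
```

```text
top 0.0015 outer [508.9 184.2] [ 80.5 259.8] 11.92394733428955
[[490.8999938964844, 272.6000061035156], [501.8999938964844, 210.1999969482422], [517.2999877929688, 154.1999969482422], [529.0999755859375, 95.69999694824219]] [509.78354 183.19563]
top 0.0025 outer [508.8 184.1] [ 80.7 259.9] 11.908330917358398
[[490.6000061035156, 271.5], [503.79998779296875, 213.10000610351562], [516.2999877929688, 154.1999969482422], [527.9000244140625, 95.69999694824219]] [509.62964 183.6516 ]
top 0.004 outer [508.6 184. ] [ 81.2 259.9] 11.908330917358398
[[490.6000061035156, 271.5], [502.79998779296875, 212.3000030517578], [515.2000122070312, 155.1999969482422], [527.9000244140625, 95.69999694824219]] [509.12024 183.66574]
top canny 0 [489.7 271.6] r 22.9 102
top canny 1 [502.1 212.4] r 22.7 109
top canny 2 [514.2 153.8] r 22.6 136
top canny 3 [526.7  95.6] r 22.7 134
side 0.0015 outer [508.3 182.8] [ 82.4 263.2] 11.950186729431152
[[526.7000122070312, 95.30000305175781], [514.2999877929688, 154.10000610351562], [502.6000061035156, 211.5], [489.70001220703125, 271.79998779296875]] [508.3522  183.18689]
side 0.0025 outer [508.1 182.3] [ 83.2 263.8] 11.70622444152832
[[526.5, 94.5999984741211], [514.0999755859375, 153.3000030517578], [501.29998779296875, 211.5], [489.70001220703125, 270.5]] [507.9166  182.49243]
side 0.004 outer [507.3 181.7] [ 84.6 264.8] 11.883874893188477
[[525.7000122070312, 93.9000015258789], [513.9000244140625, 152.5], [500.70001220703125, 209.8000030517578], [488.5, 269.1000061035156]] [507.17273 181.33478]
side canny 0 [489.5 272.5] r 22.5 38
side canny 1 [501.7 213.6] r 22.4 36
side canny 2 [513.9 154.9] r 22.9 38
side canny 3 [526.9  96.9] r 22.1 39
```

View pics/crop_top.png

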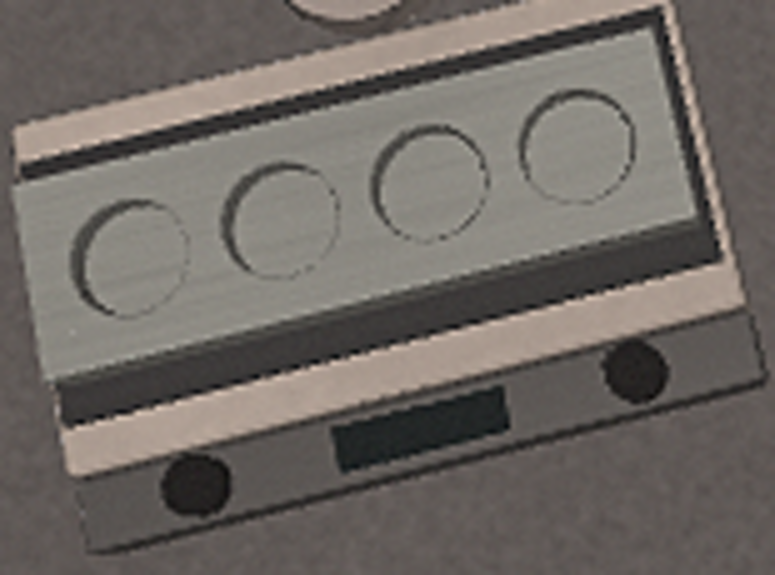

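Both views agree on the geometry:
- **Tags and vials:** they match the rack geometry.
- **Pockets:** rim radii are 22–23 mm. Centres from left to right are (490,272), (502,213), (514,154) and (527,96) mm.

I start with yellow, which goes into the leftmost pocket, with the jaws opening along the rack's x axis.

Emit:
{"op": "play_rows", "data": {
  "plan": [
    [318,376,-31,0,0,1.08,85],
    [318,376,-31,0,0,1.08,85],
    [318,376,-31,0,0,1.08,85],
    [318,376,-31,0,0,1.08,85],
    [318,376,-31,0,0,1.08,85],
    [318,376,-31,0,0,1.08,85],
    [318,376,-31,0,0,1.08,85],
    [318,376,-31,0,0,1.08,85],
    [318,376,-31,0,0,1.08,85],
    [318,376,-31,0,0,1.08,85],
    [318,376,-31,0,0,1.08,75],
    [318,376,-31,0,0,1.08,75]
  ],
  "grip_force": 40
}}

```text
clock: 1.5
tcp_pos: [0.4842, -0.2774, 0.2003]
orientation: [-2.471, -1.939, -0.0]
contact_force: [0.1, -0.7, 0.2]
grip_width: 0.0749
```

Emit:
{"op": "play_rows", "data": {
  "plan": [
    [0,0,-40,0,0,0,75],
    [0,-1,-75,0,0,0,75],
    [0,-1,-75,0,0,0,75]
  ]
}}

```text
clock: 1.8
tcp_pos: [0.4791, -0.28, 0.1212]
orientation: [-2.471, -1.928, 0.007]
contact_force: [-1.7, 0.8, -0.8]
grip_width: 0.0749
```

```bash
python3 - <<'E'
from h import *
for n in("top","side"):
    f=r.grab_frame(n); cv2.imwrite(f"pics/{n}1.png",f["color"])
E
```

```text
(no output)
```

View pics/side1.png

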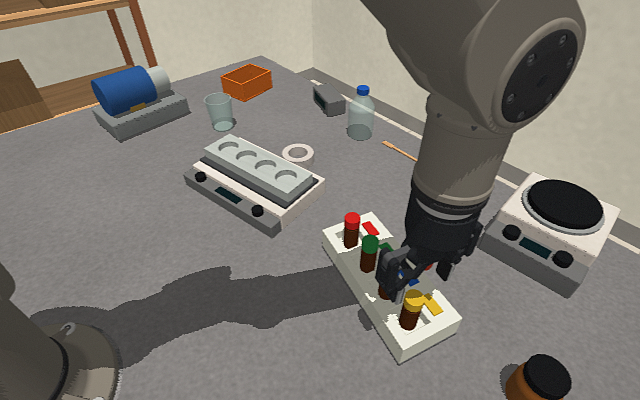

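View pics/top1.png

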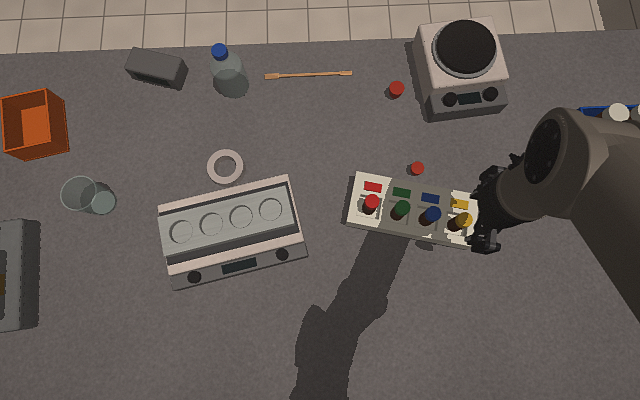

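```bash
python3 - <<'E'
from h import *
from scipy.spatial.transform import Rotation as Ro
o=r.get_obs(); p=o["tcp_pos"]; print(o["clock"],p,o["orientation"],o["joints"]); R=Ro.from_rotvec(o["orientation"]).as_matrix(); print(R)
for n in("top","side"):
    f=r.grab_frame(n);img=f["color"].copy();W=world(f)
    for q,c in((p,(0,0,255)),(p-.032*R[:,2]+.04*R[:,1],(0,255,0)),(p-.032*R[:,2]-.04*R[:,1],(255,255,0)),(p-.1*R[:,2],(255,0,255))):
        u=proj(f,q)[0]; cv2.circle(img,tuple(int(a) for a in u.round()),3,c,-1); print(n,u)
    x=(380,130) if n=="top" else (300,150)
    cv2.imwrite(f"pics/{n}2.png",cv2.resize(img[x[1]:x[1]+190,x[0]:x[0]+190],None,fx=3,fy=3))
E
```

```text
1.9 [ 0.48269201 -0.28061845  0.12558933] [-2.47574663e+00 -1.93267738e+00  1.36472300e-03] [ 0.69598253  0.43793108 -0.35466515  1.9127161   0.20203591  0.82650726
 -0.0107999 ]
[[ 2.42694819e-01  9.70101972e-01 -1.17860899e-03]
 [ 9.70102669e-01 -2.42694875e-01  9.75290451e-05]
 [-1.91429243e-04 -1.16704152e-03 -9.99999301e-01]]
top [470.80893508 217.62001641]
top [479.99508169 192.67223917]
top [474.89587049 236.43170953]
top [493.92611908 205.98983861]
side [417.95412281 289.24252224]
side [445.59244119 264.6475306 ]
side [397.26060085 287.23581819]
side [432.20998878 242.28368625]
```

View pics/side2.png

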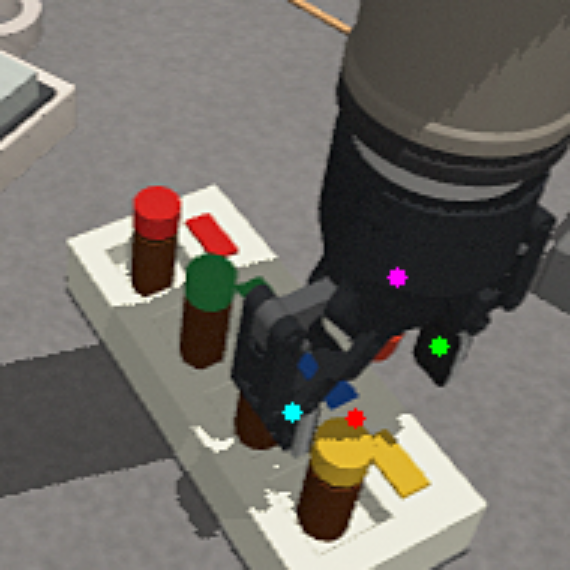

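View pics/top2.png

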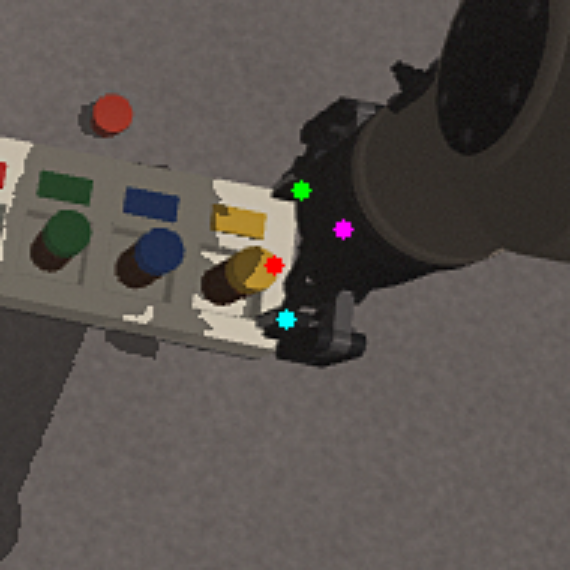

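The projected TCP falls between the fingers and just above the yellow cap (side view, 418,289), so the two line up. Now I descend and grip.

Emit:
{"op": "play_rows", "data": {
  "plan": [
    [0,0,-25,0,0,0,75],
    [0,0,-45,0,0,0,75],
    [0,0,-55,0,0,0,75],
    [0,0,-55,0,0,0,75],
    [0,0,-55,0,0,0,25],
    [0,0,-55,0,0,0,25],
    [0,0,-55,0,0,0,25],
    [0,0,-55,0,0,0,25],
    [0,0,-55,0,0,0,25],
    [0,0,-55,0,0,0,25]
  ]
}}

```text
clock: 3.0
tcp_pos: [0.4842, -0.2797, 0.0713]
orientation: [2.473, 1.935, 0.001]
contact_force: [-1.3, 0.9, 6.4]
grip_width: 0.0276
```

Emit:
{"op": "play_rows", "data": {
  "plan": [
    [0,0,5,0,0,0,25],
    [0,0,20,0,0,0,25],
    [0,0,50,0,0,0,25],
    [0,0,90,0,0,0,25],
    [0,0,120,0,0,0,25],
    [0,0,120,0,0,0,25],
    [0,0,120,0,0,0,25]
  ]
}}

```text
clock: 3.7
tcp_pos: [0.4838, -0.2795, 0.1916]
orientation: [2.473, 1.935, 0.001]
contact_force: [-0.3, -0.3, -0.9]
grip_width: 0.0276
```

```bash
python3 - <<'E'
from h import *
o=r.get_obs(); print(o["clock"],o["tcp_pos"],o["orientation"],o["contact_force"],o["grip_width"])
for n in("top","side"):
    f=r.grab_frame(n);img=f["color"].copy()
    u=proj(f,o["tcp_pos"])[0].astype(int)-85;u=np.maximum(u,0)
    cv2.imwrite(f"pics/{n}3.png",cv2.resize(img[u[1]:u[1]+170,u[0]:u[0]+170],None,fx=3,fy=3,interpolation=2))
E
```

```text
3.7 [ 0.48384081 -0.2795402   0.19158019] [2.47279957e+00 1.93457117e+00 1.05675519e-03] [-0.27285877 -0.3253717  -0.92664793] 0.027630776214448857
```

View pics/side3.png

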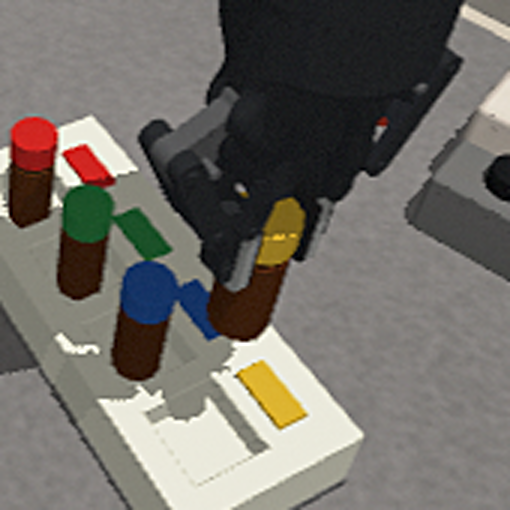

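```bash
cat >> h.py <<'E'
from scipy.optimize import least_squares
from scipy.spatial.transform import Rotation as Ro
def axisfit(c):
    """fit cylinder axis to held vial: cap-colour points r=14.5, brown points r=14"""
    o=r.get_obs(); p=o["tcp_pos"]; Pc=[];Rc=[]
    for n in("top","side"):
        f=r.grab_frame(n); W=world(f); hsv=cv2.cvtColor(f["color"],cv2.COLOR_BGR2HSV)
        H,S,V=cv2.split(hsv)
        near=(np.hypot(W[...,0]-p[0],W[...,1]-p[1])<.04)&(W[...,2]<p[2]+.045)&(W[...,2]>p[2]-.06)
        cap=near&cmask(f,c); br=near&(S>100)&(H<14)&(V<110)&(V>20)&(W[...,2]<p[2]+.02)
        k=np.ones((2,2)); 
        for m,rad in((cap,.0145),(br,.014)):
            P=W[m]; 
            if rad==.0145: P=P[P[:,2]<p[2]+.028]
            Pc.append(P);Rc.append(np.full(len(P),rad)); print(n,rad,len(P),end="; ")
    P=np.vstack(Pc);Rd=np.concatenate(Rc)
    def res(q):
        a=np.array([q[2],q[3],1.]);a/=np.linalg.norm(a)
        d=P-np.array([q[0],q[1],p[2]]); return np.linalg.norm(np.cross(d,a),axis=1)-Rd
    s=least_squares(res,[p[0],p[1],0,0],loss="soft_l1",f_scale=.001)
    q=s.x; print("\naxis at tcp z",q[:2].round(4),"slope",q[2:].round(3),"rms",np.sqrt(np.median(s.fun**2)).round(5),"minz",np.percentile(P[:,2],2)-p[2])
    return q
E
python3 - <<'E'
from h import *
axisfit("yellow"); o=r.get_obs();print(o["tcp_pos"],o["clock"])
E
```

```text
top 0.0145 40; top 0.014 120; side 0.0145 94; side 0.014 384; 
axis at tcp z [ 0.4836 -0.2781] slope [0.009 0.   ] rms 0.00038 minz -0.03862344028797479
[ 0.48269251 -0.27898604  0.18908757] 3.9
```

View pics/top3.png

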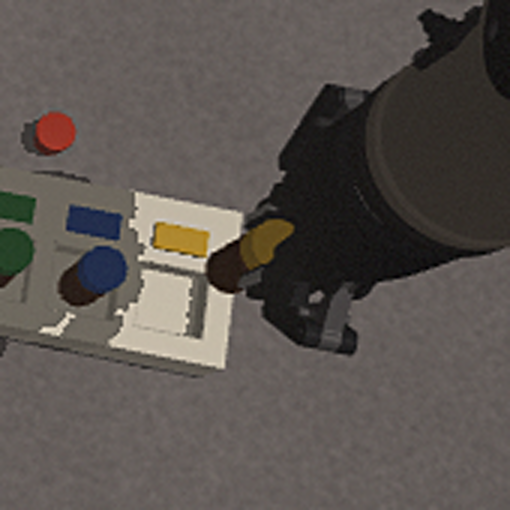

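Yellow is held upright: fitted slope 0.01, underside about 40 mm below the TCP. Next I carry it over to pocket 0.

Emit:
{"op": "play_rows", "data": {
  "plan": [
    [0,25,0,0,0,0.03,25],
    [1,70,0,0,0,0.07,25],
    [2,120,0,0,0,0.11,25],
    [2,170,0,0,0,0.15,25],
    [3,220,0,0,0,0.19,25],
    [3,270,0,0,0,0.23,25],
    [4,320,0,0,0,0.27,25],
    [4,370,0,0,0,0.31,25],
    [5,420,0,0,0,0.35,25],
    [5,470,0,0,0,0.39,25],
    [6,510,0,0,0,0.43,25],
    [6,535,0,0,0,0.454,25]
  ]
}}

```text
clock: 5.1
tcp_pos: [0.4876, 0.2601, 0.1898]
orientation: [-1.966, -2.448, -0.001]
contact_force: [-0.2, -1.2, -0.7]
grip_width: 0.0279
```

Emit:
{"op": "play_rows", "data": {
  "plan": [
    [0,16,0,0,0,0,25],
    [0,16,-20,0,0,0,25],
    [0,16,-45,0,0,0,25],
    [0,16,-60,0,0,0,25],
    [0,16,-60,0,0,0,25],
    [0,16,-60,0,0,0,25]
  ]
}}

```text
clock: 5.7
tcp_pos: [0.4896, 0.2714, 0.1305]
orientation: [-1.976, -2.442, 0.001]
contact_force: [0.5, -0.3, -0.3]
grip_width: 0.0279
```

```bash
python3 - <<'E'
from h import *
o=r.get_obs(); print(o["clock"],o["tcp_pos"],o["orientation"],o["contact_force"],o["grip_width"])
print(Ro.from_rotvec(o["orientation"]).as_matrix()[:,1]); axisfit("yellow")
for n in("top","side"):
    f=r.grab_frame(n);img=f["color"].copy()
    u=proj(f,o["tcp_pos"])[0].astype(int)-85;u=np.maximum(u,0)
    cv2.imwrite(f"pics/{n}4.png",cv2.resize(img[u[1]:u[1]+170,u[0]:u[0]+170],None,fx=3,fy=3,interpolation=2))
E
```

```text
5.7 [0.48957725 0.27138006 0.13045599] [-1.97567915e+00 -2.44230657e+00  6.46900959e-04] [ 0.45392908 -0.2677894  -0.26095634] 0.02792170049733628
[ 9.77934900e-01  2.08909349e-01 -4.63801261e-04]
top 0.0145 36; top 0.014 95; side 0.0145 49; side 0.014 195; 
axis at tcp z [0.4896 0.2727] slope [-0.008  0.006] rms 0.00048 minz -0.03836545488603331
```

View pics/side4.png

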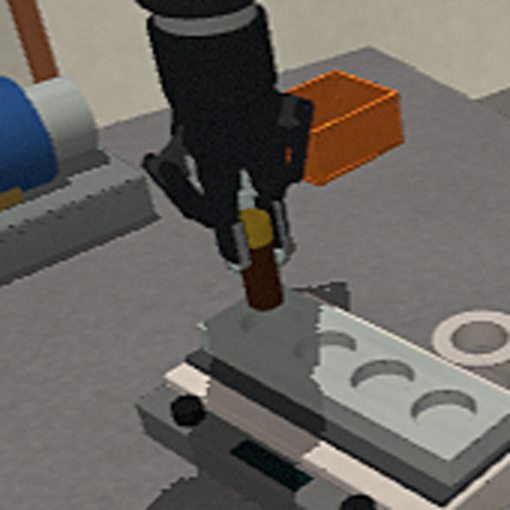

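View pics/top4.png

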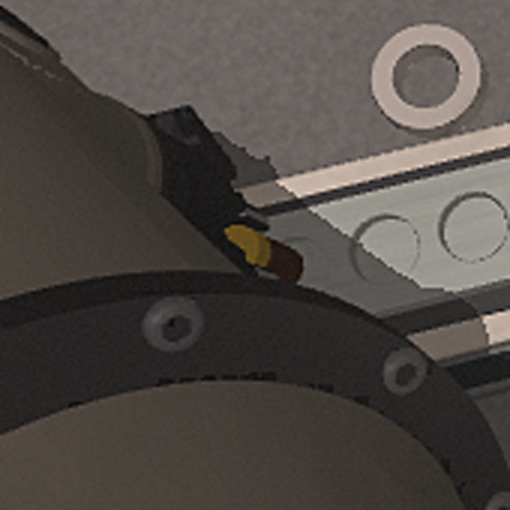

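Over pocket 0 the vial axis is at (489.6, 272.7) mm and the pocket centre at (489.6, 272). I lower it and watch the force.

Emit:
{"op": "play_rows", "data": {
  "plan": [
    [0,0,-12,0,0,0,25],
    [0,0,-22,0,0,0,25],
    [0,0,-28,0,0,0,25],
    [0,0,-31,0,0,0,25],
    [0,0,-31,0,0,0,25],
    [0,0,-31,0,0,0,25]
  ]
}}

```text
clock: 6.5
tcp_pos: [0.4891, 0.2716, 0.0994]
orientation: [-1.975, -2.443, 0.002]
contact_force: [-2.5, -2.0, 5.3]
grip_width: 0.0277
```

Emit:
{"op": "play_rows", "data": {
  "plan": [
    [0,0,-31,0,0,0,40],
    [0,0,-31,0,0,0,60],
    [0,0,-31,0,0,0,75],
    [0,0,-31,0,0,0,75],
    [0,0,-31,0,0,0,75],
    [0,0,-15,0,0,0,75],
    [0,0,20,0,0,0,75],
    [0,0,60,0,0,0,75],
    [0,0,90,0,0,0,75],
    [0,0,90,0,0,0,75]
  ]
}}

```text
clock: 7.5
tcp_pos: [0.4916, 0.2736, 0.1949]
orientation: [1.973, 2.441, 0.012]
contact_force: [0.5, 0.2, -0.1]
grip_width: 0.0754
```

```bash
cat >> h.py <<'E'
def check(tag):
    o=r.get_obs(); print(o["clock"],o["tcp_pos"].round(4),o["orientation"].round(3),o["contact_force"].round(1),o["grip_width"].round(4))
    for n in("top","side"):
        f=r.grab_frame(n);W=world(f);cv2.imwrite(f"pics/{n}{tag}.png",f["color"])
        for c in("red","green","blue","yellow"):
            m=cmask(f,c)&(W[...,2]>.085)&(W[...,2]<.14)&(abs(W[...,1])<.35)&(W[...,0]<.6)&(W[...,0]>.4)
            N,L,st,ce=cv2.connectedComponentsWithStats(m.astype(np.uint8))
            if N<2: continue
            i=1+st[1:,4].argmax(); w=W[...,2][L==i]; zt=np.percentile(w,90); top=(L==i)&(abs(W[...,2]-zt)<.004); v,u=np.nonzero(top)
            print(n,c,len(u),"top centre",cast(f,[u.mean(),v.mean()],zt-.001)[0].round(4))
E
python3 - <<'E'
from h import *
check(5)
E
```

```text
Traceback (most recent call last):
  File "h.py", line 40, in check
    o=r.get_obs(); print(o["clock"],o["tcp_pos"].round(4),o["orientation"].round(3),o["contact_force"].round(1),o["grip_width"].round(4))
                                                                                                                ^^^^^^^^^^^^^^^^^^^^^
AttributeError: 'float' object has no attribute 'round'
```

```bash
sed -i 's/o\["grip_width"\].round(4)/round(o["grip_width"],4)/' h.py; python3 - <<'E'
from h import *
check(5)
E
```

```text
7.5 [0.4916 0.2736 0.1949] [1.973 2.441 0.012] [ 0.5  0.2 -0.1] 0.0754
top red 163 top centre [ 0.528  -0.1037  0.102 ]
top green 155 top centre [ 0.5138 -0.1619  0.102 ]
top blue 159 top centre [ 0.4992 -0.2196  0.1021]
top yellow 192 top centre [0.4884 0.2711 0.1296]
side red 157 top centre [ 0.5267 -0.1053  0.102 ]
side green 180 top centre [ 0.5114 -0.1633  0.1021]
side blue 226 top centre [ 0.4973 -0.2214  0.1022]
side yellow 75 top centre [0.487  0.2694 0.1299]
```

View pics/side5.png

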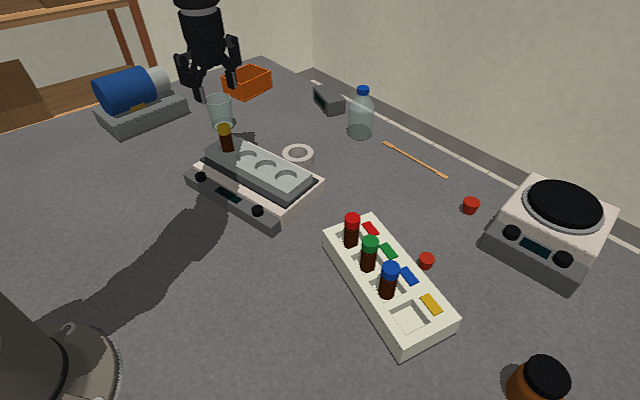

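That slip was mine: I repeated the −31 mm shift in a new call, so the fingers dipped while they opened. No harm was done. Yellow stands at (488,271) with its top at 130 mm, as it should. Blue is next.

Emit:
{"op": "play_rows", "data": {
  "plan": [
    [8,-492,1,0,0,-0.454,75],
    [8,-492,1,0,0,-0.454,75],
    [8,-492,1,0,0,-0.454,75],
    [8,-492,1,0,0,-0.454,75],
    [8,-492,1,0,0,-0.454,75],
    [8,-492,1,0,0,-0.454,75],
    [8,-492,1,0,0,-0.454,75],
    [8,-492,1,0,0,-0.454,75],
    [8,-492,1,0,0,-0.454,75],
    [8,-492,1,0,0,-0.454,75],
    [8,-492,1,0,0,-0.454,75],
    [8,-492,1,0,0,-0.454,75]
  ]
}}

```text
clock: 8.8
tcp_pos: [0.4964, -0.2211, 0.1891]
orientation: [-2.475, -1.931, 0.002]
contact_force: [0.3, 0.9, -1.1]
grip_width: 0.075
```

Commanded pose is (498, −220, 190). I descend 120 mm to z = 70 and grip.

Emit:
{"op": "play_rows", "data": {
  "plan": [
    [0,0,-40,0,0,0,75],
    [0,0,-75,0,0,0,75],
    [0,0,-100,0,0,0,75],
    [0,0,-120,0,0,0,75],
    [0,0,-120,0,0,0,75],
    [0,0,-120,0,0,0,75],
    [0,0,-120,0,0,0,25],
    [0,0,-120,0,0,0,25],
    [0,0,-120,0,0,0,25],
    [0,0,-120,0,0,0,25],
    [0,0,-120,0,0,0,25],
    [0,0,-120,0,0,0,25]
  ]
}}

```text
clock: 10.0
tcp_pos: [0.4982, -0.2206, 0.0713]
orientation: [2.474, 1.935, 0.001]
contact_force: [-1.0, 0.0, 5.9]
grip_width: 0.028
```

Emit:
{"op": "play_rows", "data": {
  "plan": [
    [0,0,5,0,0,0,25],
    [0,0,20,0,0,0,25],
    [0,0,50,0,0,0,25],
    [0,0,90,0,0,0,25],
    [0,0,120,0,0,0,25],
    [0,0,120,0,0,0,25],
    [0,0,120,0,0,0,25]
  ]
}}

```text
clock: 10.7
tcp_pos: [0.4978, -0.2206, 0.1915]
orientation: [2.473, 1.934, 0.001]
contact_force: [-0.1, 0.9, -0.7]
grip_width: 0.0272
```

```bash
python3 - <<'E'
from h import *
axisfit("blue"); check(6)
E
```

```text
top 0.0145 21; top 0.014 59; side 0.0145 102; side 0.014 365; 
axis at tcp z [ 0.498  -0.2201] slope [-0.007  0.005] rms 0.00043 minz -0.03929151014620433
10.8 [ 0.4967 -0.2202  0.1896] [-2.473e+00 -1.935e+00  1.000e-03] [ 0.3 -0.  -1.1] 0.0279
top red 161 top centre [ 0.5279 -0.1034  0.1021]
top green 16 top centre [ 0.5233 -0.1583  0.102 ]
top yellow 187 top centre [0.4886 0.2709 0.1296]
side red 154 top centre [ 0.5265 -0.1051  0.102 ]
side green 178 top centre [ 0.5115 -0.1635  0.1021]
side yellow 82 top centre [0.4865 0.2682 0.13  ]
```

Emit:
{"op": "play_rows", "data": {
  "plan": [
    [0,25,0,0,0,0.03,25],
    [1,70,0,0,0,0.07,25],
    [1,120,0,0,0,0.12,25],
    [2,170,0,0,0,0.17,25],
    [2,220,0,0,0,0.22,25],
    [2,270,0,0,0,0.27,25],
    [3,320,0,0,0,0.32,25],
    [3,365,0,0,0,0.37,25],
    [4,400,0,0,0,0.42,25],
    [4,425,0,0,0,0.454,25],
    [4,433,0,0,0,0.454,25],
    [4,433,0,0,0,0.454,25]
  ]
}}

```text
clock: 12.1
tcp_pos: [0.5006, 0.2139, 0.1897]
orientation: [-1.972, -2.444, 0.001]
contact_force: [0.2, 0.2, 0.1]
grip_width: 0.0276
```

Emit:
{"op": "play_rows", "data": {
  "plan": [
    [0,0,-20,0,0,0,25],
    [0,0,-45,0,0,0,25],
    [0,0,-60,0,0,0,25],
    [0,0,-60,0,0,0,25],
    [0,0,-60,0,0,0,25]
  ]
}}

```text
clock: 12.6
tcp_pos: [0.5018, 0.212, 0.1305]
orientation: [-1.977, -2.442, 0.001]
contact_force: [-0.3, 0.0, 0.1]
grip_width: 0.0279
```

```bash
python3 - <<'E'
from h import *
axisfit("blue"); check(7)
E
```

```text
top 0.0145 0; top 0.014 0; side 0.0145 48; side 0.014 189; 
axis at tcp z [0.5025 0.2129] slope [-0.008  0.01 ] rms 0.00069 minz -0.038288823867272226
12.7 [0.5023 0.2127 0.1314] [1.975e+00 2.442e+00 2.000e-03] [ 0.9 -0.  -0.2] 0.0281
top red 161 top centre [ 0.5279 -0.1035  0.1022]
top green 148 top centre [ 0.5137 -0.1618  0.1025]
side red 154 top centre [ 0.5264 -0.1052  0.1023]
side green 176 top centre [ 0.5113 -0.1632  0.1021]
side yellow 61 top centre [0.4846 0.2686 0.1299]
```

Blue is over pocket 1 (502.5, 213 against 502, 213). I lower it 31 mm to commanded z = 99.

Emit:
{"op": "play_rows", "data": {
  "plan": [
    [0,0,-12,0,0,0,25],
    [0,0,-22,0,0,0,25],
    [0,0,-28,0,0,0,25],
    [0,0,-31,0,0,0,25],
    [0,0,-31,0,0,0,25],
    [0,0,-31,0,0,0,25]
  ]
}}

```text
clock: 13.4
tcp_pos: [0.5013, 0.2127, 0.0993]
orientation: [-1.975, -2.443, 0.001]
contact_force: [-2.0, -0.9, 4.3]
grip_width: 0.0274
```

Emit:
{"op": "play_rows", "data": {
  "plan": [
    [0,0,0,0,0,0,40],
    [0,0,0,0,0,0,60],
    [0,0,0,0,0,0,75],
    [0,0,0,0,0,0,75],
    [0,0,0,0,0,0,75],
    [0,0,15,0,0,0,75],
    [0,0,50,0,0,0,75],
    [0,0,91,0,0,0,75],
    [0,0,91,0,0,0,75]
  ]
}}

```text
clock: 14.3
tcp_pos: [0.5045, 0.215, 0.1967]
orientation: [1.972, 2.44, 0.014]
contact_force: [0.5, 0.0, -0.1]
grip_width: 0.0752
```

```bash
python3 - <<'E'
from h import *
check(8)
E
```

```text
14.3 [0.5045 0.215  0.1967] [1.972 2.44  0.014] [ 0.5  0.  -0.1] 0.0752
top red 158 top centre [ 0.528  -0.1035  0.1022]
top green 150 top centre [ 0.5138 -0.162   0.1026]
top blue 181 top centre [0.5017 0.2121 0.1298]
side red 153 top centre [ 0.5265 -0.105   0.1021]
side green 180 top centre [ 0.5115 -0.1635  0.1022]
side blue 87 top centre [0.4997 0.21   0.13  ]
side yellow 76 top centre [0.4868 0.2689 0.13  ]
```

View pics/side8.png

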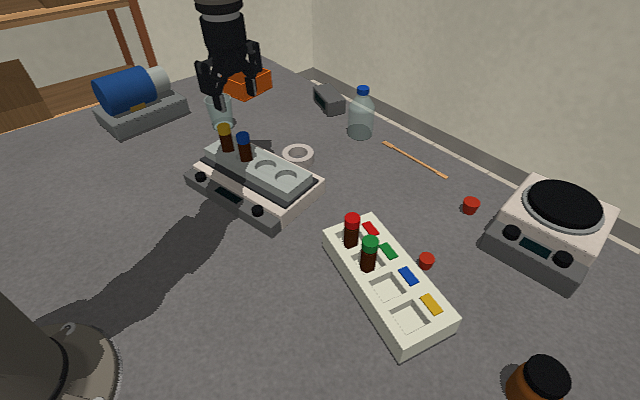

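Yellow (225,137) and blue (244,146) stand in the two left pockets. Green next, at (513, −162).

Emit:
{"op": "play_rows", "data": {
  "plan": [
    [11,-375,0,0,0,-0.454,75],
    [11,-375,0,0,0,-0.454,75],
    [11,-375,0,0,0,-0.454,75],
    [11,-375,0,0,0,-0.454,75],
    [11,-375,0,0,0,-0.454,75],
    [11,-375,0,0,0,-0.454,75],
    [11,-375,0,0,0,-0.454,75],
    [11,-375,0,0,0,-0.454,75],
    [11,-375,0,0,0,-0.454,75],
    [11,-375,0,0,0,-0.454,75]
  ]
}}

```text
clock: 15.4
tcp_pos: [0.5118, -0.1623, 0.1894]
orientation: [-2.474, -1.933, 0.001]
contact_force: [0.6, 1.0, -0.2]
grip_width: 0.0752
```

Emit:
{"op": "play_rows", "data": {
  "plan": [
    [0,0,-40,0,0,0,75],
    [0,0,-75,0,0,0,75],
    [0,0,-100,0,0,0,75],
    [0,0,-120,0,0,0,75],
    [0,0,-120,0,0,0,75],
    [0,0,-120,0,0,0,75],
    [0,0,-120,0,0,0,25],
    [0,0,-120,0,0,0,25],
    [0,0,-120,0,0,0,25],
    [0,0,-120,0,0,0,25],
    [0,0,-120,0,0,0,25],
    [0,0,-120,0,0,0,25]
  ]
}}

```text
clock: 16.6
tcp_pos: [0.5132, -0.1626, 0.0713]
orientation: [2.474, 1.935, 0.001]
contact_force: [-1.1, 0.9, 6.3]
grip_width: 0.028
```

Emit:
{"op": "play_rows", "data": {
  "plan": [
    [0,0,5,0,0,0,25],
    [0,0,20,0,0,0,25],
    [0,0,50,0,0,0,25],
    [0,0,90,0,0,0,25],
    [0,0,120,0,0,0,25],
    [0,0,120,0,0,0,25],
    [0,0,120,0,0,0,25]
  ]
}}

```text
clock: 17.3
tcp_pos: [0.5129, -0.1626, 0.1916]
orientation: [2.473, 1.934, 0.002]
contact_force: [0.5, 0.2, -0.4]
grip_width: 0.0282
```

```bash
python3 - <<'E'
from h import *
axisfit("green"); check(9)
E
```

```text
top 0.0145 0; top 0.014 36; side 0.0145 95; side 0.014 339; 
axis at tcp z [ 0.5129 -0.162 ] slope [-0.002  0.007] rms 0.00041 minz -0.03947663228955392
17.4 [ 0.5117 -0.1624  0.1897] [-2.474e+00 -1.935e+00  2.000e-03] [ 0.  -0.  -1.3] 0.0282
top red 160 top centre [ 0.5279 -0.1035  0.1022]
top blue 176 top centre [0.5018 0.2121 0.13  ]
top yellow 189 top centre [0.4886 0.2707 0.1297]
side red 155 top centre [ 0.5264 -0.1051  0.1022]
side blue 91 top centre [0.5003 0.2108 0.1299]
side yellow 77 top centre [0.487  0.2687 0.1302]
```

Green is held upright. Commanded pose is (513, −162, 190) and pocket 2 is at (514, 154), so the shift is (1, 316).

Emit:
{"op": "play_rows", "data": {
  "plan": [
    [0,25,0,0,0,0.04,25],
    [0,65,0,0,0,0.1,25],
    [0,110,0,0,0,0.16,25],
    [0,155,0,0,0,0.22,25],
    [1,200,0,0,0,0.28,25],
    [1,245,0,0,0,0.34,25],
    [1,280,0,0,0,0.4,25],
    [1,305,0,0,0,0.454,25],
    [1,316,0,0,0,0.454,25],
    [1,316,0,0,0,0.454,25]
  ]
}}

```text
clock: 18.5
tcp_pos: [0.5128, 0.1554, 0.1898]
orientation: [-1.972, -2.444, 0.0]
contact_force: [-0.3, -0.0, -0.5]
grip_width: 0.0275
```

Emit:
{"op": "play_rows", "data": {
  "plan": [
    [0,0,-20,0,0,0,25],
    [0,0,-45,0,0,0,25],
    [0,0,-60,0,0,0,25],
    [0,0,-60,0,0,0,25],
    [0,0,-60,0,0,0,25]
  ]
}}

```text
clock: 19.0
tcp_pos: [0.5138, 0.153, 0.1305]
orientation: [-1.977, -2.442, 0.001]
contact_force: [0.2, 0.4, -0.6]
grip_width: 0.0276
```

```bash
python3 - <<'E'
from h import *
axisfit("green"); check(10)
E
```

```text
top 0.0145 0; top 0.014 0; side 0.0145 36; side 0.014 201; 
axis at tcp z [0.5139 0.1538] slope [-0.021  0.003] rms 0.0007 minz -0.03777959372563784
19.1 [0.5143 0.1536 0.1313] [1.975e+00 2.442e+00 2.000e-03] [ 0.9  0.3 -0. ] 0.0279
top red 165 top centre [ 0.528  -0.1036  0.1019]
side red 155 top centre [ 0.5266 -0.105   0.1019]
side blue 70 top centre [0.4974 0.2089 0.1299]
side yellow 75 top centre [0.4873 0.2686 0.1301]
```

Emit:
{"op": "play_rows", "data": {
  "plan": [
    [0,0,-12,0,0,0,25],
    [0,0,-22,0,0,0,25],
    [0,0,-28,0,0,0,25],
    [0,0,-31,0,0,0,25],
    [0,0,-31,0,0,0,25],
    [0,0,-31,0,0,0,25]
  ]
}}

```text
clock: 19.8
tcp_pos: [0.5131, 0.1536, 0.0993]
orientation: [-1.975, -2.443, 0.002]
contact_force: [-1.5, -1.2, 5.7]
grip_width: 0.0276
```

Emit:
{"op": "play_rows", "data": {
  "plan": [
    [0,0,0,0,0,0,40],
    [0,0,0,0,0,0,60],
    [0,0,0,0,0,0,75],
    [0,0,0,0,0,0,75],
    [0,0,0,0,0,0,75],
    [0,0,15,0,0,0,75],
    [0,0,50,0,0,0,75],
    [0,0,91,0,0,0,75],
    [0,0,91,0,0,0,75]
  ]
}}

```text
clock: 20.7
tcp_pos: [0.5167, 0.1556, 0.1966]
orientation: [1.971, 2.439, 0.013]
contact_force: [0.6, 0.2, 0.8]
grip_width: 0.0748
```

```bash
python3 - <<'E'
from h import *
check(11)
E
```

```text
20.7 [0.5167 0.1556 0.1966] [1.971 2.439 0.013] [0.6 0.2 0.8] 0.0748
top red 163 top centre [ 0.5279 -0.1034  0.1022]
side red 154 top centre [ 0.5265 -0.1052  0.1023]
side green 89 top centre [0.5113 0.1514 0.1299]
side blue 86 top centre [0.4998 0.2098 0.1302]
side yellow 77 top centre [0.4867 0.2688 0.1301]
```

View pics/side11.png

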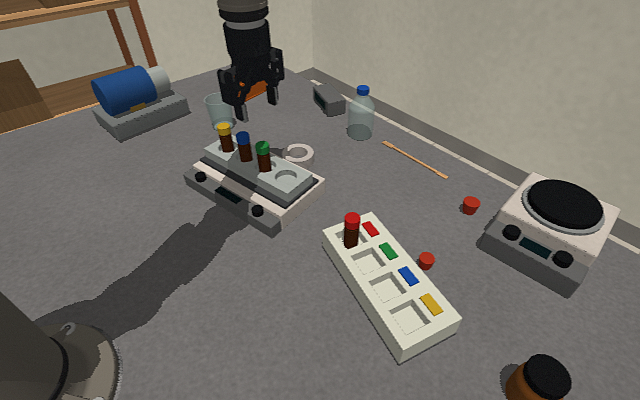

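Three vials stand in the block: (224,137), (243,146) and (263,157). The right pocket at (286,177) is free. The commanded pose is (514, 154, 190) and red is at (527, −104), so the shift is (13, −258).

Emit:
{"op": "play_rows", "data": {
  "plan": [
    [13,-258,0,0,0,-0.454,75],
    [13,-258,0,0,0,-0.454,75],
    [13,-258,0,0,0,-0.454,75],
    [13,-258,0,0,0,-0.454,75],
    [13,-258,0,0,0,-0.454,75],
    [13,-258,0,0,0,-0.454,75],
    [13,-258,0,0,0,-0.454,75],
    [13,-258,0,0,0,-0.454,75]
  ]
}}

```text
clock: 21.6
tcp_pos: [0.5261, -0.1029, 0.1897]
orientation: [-2.472, -1.936, 0.0]
contact_force: [-0.5, 0.6, 0.4]
grip_width: 0.0747
```

Emit:
{"op": "play_rows", "data": {
  "plan": [
    [0,0,-40,0,0,0,75],
    [0,0,-75,0,0,0,75],
    [0,0,-100,0,0,0,75],
    [0,0,-120,0,0,0,75],
    [0,0,-120,0,0,0,75],
    [0,0,-120,0,0,0,75],
    [0,0,-120,0,0,0,25],
    [0,0,-120,0,0,0,25],
    [0,0,-120,0,0,0,25],
    [0,0,-120,0,0,0,25],
    [0,0,-120,0,0,0,25],
    [0,0,-120,0,0,0,25]
  ]
}}

```text
clock: 22.8
tcp_pos: [0.5273, -0.1045, 0.0713]
orientation: [2.474, 1.935, 0.002]
contact_force: [-0.6, -0.5, 6.7]
grip_width: 0.0276
```

Emit:
{"op": "play_rows", "data": {
  "plan": [
    [0,0,5,0,0,0,25],
    [0,0,20,0,0,0,25],
    [0,0,50,0,0,0,25],
    [0,0,90,0,0,0,25],
    [0,0,120,0,0,0,25],
    [0,0,120,0,0,0,25],
    [0,0,120,0,0,0,25]
  ]
}}

```text
clock: 23.5
tcp_pos: [0.5268, -0.1046, 0.1915]
orientation: [2.473, 1.934, 0.002]
contact_force: [-0.8, -0.0, -0.6]
grip_width: 0.0272
```

```bash
python3 - <<'E'
from h import *
axisfit("red"); check(12)
E
```

```text
top 0.0145 7; top 0.014 17; side 0.0145 100; side 0.014 337; 
axis at tcp z [ 0.5269 -0.1038] slope [-0.014  0.01 ] rms 0.00049 minz -0.03999609224021852
23.6 [ 0.5256 -0.1045  0.1896] [-2.474e+00 -1.935e+00  2.000e-03] [-0.4 -0.8 -0.3] 0.0278
top red 1 top centre [0.5005 0.1492 0.1085]
top green 170 top centre [0.513  0.1533 0.1298]
top blue 174 top centre [0.5019 0.2121 0.1299]
top yellow 189 top centre [0.4885 0.2711 0.1297]
side green 95 top centre [0.5114 0.1515 0.1299]
side blue 92 top centre [0.5001 0.2106 0.13  ]
side yellow 77 top centre [0.4869 0.2685 0.1302]
```

Red is held upright. Pocket 3 is at (527, 96), so from (527, −104) the shift is (0, 200).

Emit:
{"op": "play_rows", "data": {
  "plan": [
    [0,20,0,0,0,0.05,25],
    [0,50,0,0,0,0.12,25],
    [0,85,0,0,0,0.2,25],
    [0,120,0,0,0,0.28,25],
    [0,155,0,0,0,0.36,25],
    [0,185,0,0,0,0.43,25],
    [0,200,0,0,0,0.454,25],
    [0,200,0,0,0,0.454,25]
  ]
}}

```text
clock: 24.5
tcp_pos: [0.5259, 0.0985, 0.19]
orientation: [-1.969, -2.446, -0.001]
contact_force: [0.0, 0.1, -0.2]
grip_width: 0.0279
```

Emit:
{"op": "play_rows", "data": {
  "plan": [
    [0,0,-20,0,0,0,25],
    [0,0,-45,0,0,0,25],
    [0,0,-60,0,0,0,25],
    [0,0,-60,0,0,0,25],
    [0,0,-60,0,0,0,25]
  ]
}}

```text
clock: 25.0
tcp_pos: [0.5268, 0.0949, 0.1305]
orientation: [-1.977, -2.442, 0.001]
contact_force: [0.4, 0.7, -0.4]
grip_width: 0.0276
```

```bash
python3 - <<'E'
from h import *
axisfit("red"); check(13)
E
```

```text
top 0.0145 0; top 0.014 0; side 0.0145 42; side 0.014 220; 
axis at tcp z [0.5272 0.0961] slope [-0.018  0.001] rms 0.00058 minz -0.038051390792759585
25.1 [0.5274 0.0955 0.1313] [1.975e+00 2.441e+00 2.000e-03] [-0.2 -0.5  0.8] 0.0279
top red 1 top centre [0.4844 0.2588 0.1092]
top blue 98 top centre [0.4997 0.2169 0.13  ]
top yellow 188 top centre [0.4885 0.2708 0.1299]
side green 74 top centre [0.5096 0.1498 0.1297]
side blue 91 top centre [0.5006 0.2103 0.13  ]
side yellow 76 top centre [0.4872 0.2694 0.1298]
```

Emit:
{"op": "play_rows", "data": {
  "plan": [
    [0,0,-12,0,0,0,25],
    [0,0,-22,0,0,0,25],
    [0,0,-28,0,0,0,25],
    [0,0,-31,0,0,0,25],
    [0,0,-31,0,0,0,25],
    [0,0,-31,0,0,0,25]
  ]
}}

```text
clock: 25.8
tcp_pos: [0.5263, 0.0957, 0.0993]
orientation: [-1.975, -2.443, 0.001]
contact_force: [-2.0, -0.9, 4.3]
grip_width: 0.0275
```

Emit:
{"op": "play_rows", "data": {
  "plan": [
    [0,0,0,0,0,0,40],
    [0,0,0,0,0,0,60],
    [0,0,0,0,0,0,75],
    [0,0,0,0,0,0,75],
    [0,0,0,0,0,0,75],
    [0,0,15,0,0,0,75],
    [0,0,50,0,0,0,75],
    [0,0,100,0,0,0,75],
    [0,0,120,0,0,0,75]
  ]
}}

```text
clock: 26.7
tcp_pos: [0.5284, 0.0969, 0.2247]
orientation: [1.972, 2.44, 0.008]
contact_force: [1.0, 0.3, 1.1]
grip_width: 0.0752
```

Emit:
{"op": "play_rows", "data": {
  "plan": [
    [0,-40,0,0,0,0,75],
    [0,-90,0,0,0,0,75],
    [0,-140,0,0,0,0,75],
    [0,-190,0,0,0,0,75],
    [0,-240,0,0,0,0,75],
    [0,-270,0,0,0,0,75],
    [0,-270,0,0,0,0,75],
    [0,-270,0,0,0,0,75],
    [0,-270,0,0,0,0,75]
  ]
}}

```text
clock: 27.6
tcp_pos: [0.5269, -0.1727, 0.22]
orientation: [1.972, 2.445, 0.002]
contact_force: [-0.5, 0.5, -0.3]
grip_width: 0.0752
```

```bash
python3 - <<'E'
from h import *
check(14)
P=np.array([[.4897,.272],[.502,.213],[.5141,.1543],[.5268,.096]])
for n in("top","side"):
    f=r.grab_frame(n); W=world(f); H,S,V=cv2.split(cv2.cvtColor(f["color"],cv2.COLOR_BGR2HSV))
    for c,p in zip(("yellow","blue","green","red"),P):
        near=(np.hypot(W[...,0]-p[0],W[...,1]-p[1])<.03)&(W[...,2]>.078)
        cap=near&cmask(f,c)&(W[...,2]<.127)&(W[...,2]>.114); br=near&(S>100)&(H<14)&(V<110)&(V>20)&(W[...,2]<.112)
        Q=np.vstack([W[cap],W[br]]);Rd=np.r_[np.full(cap.sum(),.0145),np.full(br.sum(),.014)]
        def res(q):
            a=np.array([q[2],q[3],1.]);a/=np.linalg.norm(a)
            return np.linalg.norm(np.cross(Q-np.array([q[0],q[1],.073]),a),axis=1)-Rd
        s=least_squares(res,[*p,0,0],loss="soft_l1",f_scale=.001)
        print(n,c,len(Q),"axis-pocket mm",((s.x[:2]-p)*1000).round(1),"slope",s.x[2:].round(3))
    s=(155,160,310,295) if n=="top" else (180,105,330,240)
    cv2.imwrite(f"pics/fin_{n}.png",cv2.resize(f["color"][s[1]:s[3],s[0]:s[2]],None,fx=4,fy=4,interpolation=2))
E
```

```text
27.6 [ 0.5269 -0.1727  0.22  ] [1.972e+00 2.445e+00 2.000e-03] [-0.5  0.5 -0.3] 0.0752
top red 180 top centre [0.5265 0.0959 0.1296]
top green 169 top centre [0.5131 0.1532 0.13  ]
top blue 173 top centre [0.5018 0.2123 0.1298]
top yellow 189 top centre [0.4885 0.271  0.1298]
side red 107 top centre [0.5251 0.0943 0.1302]
side green 94 top centre [0.5113 0.1516 0.1299]
side blue 90 top centre [0.5004 0.211  0.1299]
side yellow 78 top centre [0.487 0.269 0.13 ]
top yellow 77 axis-pocket mm [-0.6  0.7] slope [-0.002 -0.003]
top blue 51 axis-pocket mm [0.7 0.5] slope [-0.012 -0.001]
top green 31 axis-pocket mm [-0.1 -0.6] slope [-0.001  0.021]
top red 43 axis-pocket mm [0.6 0.3] slope [0.005 0.008]
side yellow 199 axis-pocket mm [-1.1 -0.2] slope [0.001 0.008]
side blue 202 axis-pocket mm [-0.1 -0.1] slope [0.003 0.004]
side green 204 axis-pocket mm [-0.6 -0.6] slope [-0.003  0.004]
side red 221 axis-pocket mm [-0.2  0.3] slope [0.01  0.002]
```

View pics/fin_top.png

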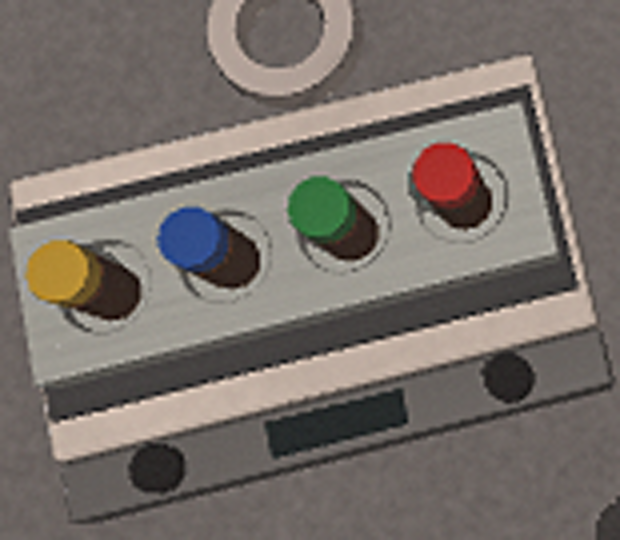

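View pics/side14.png

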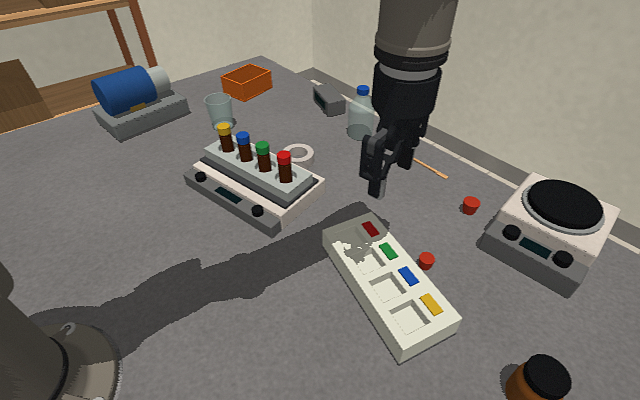

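All four stand centred and upright, in the order yellow, blue, green, red. That mirrors the tags red, green, blue, yellow. The gripper is clear, so I hand in.

```bash
python3 - <<'E'
from bench import r
r.hand_in()
E
```

```text
the job is handed in; nothing more can be done
```

I moved all four vials into the block in reverse order, released them and handed the job in at about 28 s of the 102 s allowed. From the left, the pockets now hold yellow, blue, green and red, mirroring the rack tags red, green, blue and yellow.

**Last checks:** each vial's axis is within about 1.5 mm of its pocket centre (limit 13 mm). The fitted tilt is at most 0.02 rad (limit 0.12). The cap tops are at 130 mm, which puts the undersides on the pocket floors at 58 mm. The gripper was open and clear at about 220 mm height.

**One error on the way:** when releasing yellow I repeated the 31 mm lowering shift by mistake, so the fingers dipped while opening. The force during the dip was not read. Yellow was measured standing correctly right after it and again at the end.

**Disagreement:** the side view's cap-top centres are up to about 3 mm off the pocket centres. That is slightly more than the calibration tolerance but well inside the limit.

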